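# Dose the glue dish at the pump bottle

## Robot

A 6-joint arm with a two-finger parallel gripper is mounted at the origin on the work surface. World frame = base frame: x ahead of the robot, y to its left, z up, the work surface at z = 0. Lengths are in mm, angles in rad, forces in N, time in s.
With the tool pointing down it reaches from about 400 to 925 mm from the base axis. Payload 3.4 kg.
Tool frame: the origin (TCP) lies on the front face of the gripper's body, between the roots of the fingers; the fingertips stand 73 mm ahead of it and the grasp point (between the pads) lies 54 mm ahead of it (bot.pinch_z is the distance from the TCP to the grasp point, in mm); z points along the fingers, y is the direction in which the jaws open and shut (so a half turn about z gives the same grasp; the last joint's range is limited). The gripper opens to 85 mm and grips with 20 to 120 N. Pads are 22 mm wide; open, the fingers measure 114 mm over their backs; the gripper's body (76 mm by 85 mm) begins 54 mm behind the grasp point. The pads swing forward as they close: fully open they stand 13 mm farther back than shut.
Start: joints at [1.091, 0.307, 1.506, -0, 1.328, -0.073], TCP at [227.535, 528.072, 303.905] pointing down, gripper open.
Joint ranges: [-3.12, 3.12], [-1.05, 2.28], [0.14, 2.33], [-1.42, 4.57], [0.1, 2.73], [-2.68, 2.68]. Speed limits (rad/s): [2.57, 2.57, 3.14, 3.14, 3.14, 3.14].

## Interface

Orientations are given as [roll, pitch, yaw] about the fixed x, y, z axes, in that order (R = Rz(yaw) Ry(pitch) Rx(roll)).
In Python, from bench import sensors, optics, bot gives the robot as it stands. The module is installed in compiled form; this text tells all that it offers.
- The arm moves only by the shell command python3 -m creep 'ROWS' [FORCE]. ROWS is a JSON object of lists of equal length, an entry for each row: "offset": the shift along the tool's x, y, z in cm, a list of three; "yaw": the turn about the tool's z in rad; "grip": the closure, from 0 (fully open) to 1 (shut). A call has 1 to 12 rows; each row is the pose to reach, as a shift and turn from the pose commanded when the call began, along the tool's axes at that moment; what a row does not reach only later rows make up. A row lasts 1/12 s, in which the tool goes at most 41.7 mm and 7.16 degrees, less where a joint would pass 70% of its speed; a pose out of reach is approached as far as the arm can. A call with a gripper value outside its range is refused whole. The fingers move at their own pace and stop on an object; FORCE is the grip in N (left out, the last holds). Time passes only in rows, so rows that repeat a pose let the fingers close. It gives the time, the measured TCP pose, the force and the opening at its end, in the units of the state.
- sensors.observe(): the state, without advancing time (a new reading comes with each control period).
- optics.read_camera(name): name is "scene" or "top"; returns a dict with "image" (480x640x3 uint8, red, green, blue), "depth" (480x640 float32, mm along the optical axis (not along the pixel's ray), 0 where there is no reading), "camera_matrix" (3x3 intrinsics, pixels), "world_from_camera" (4x4, takes a point from camera to world coordinates). Camera axes: x right, y down, z forward; pixel columns grow to the right and rows downward; lengths in mm; the calibration is good to about 2 mm. A picture is of the moment at which its call begins.
- bot.close_job(): hands the job in, once; it reports no verdict.
The state is a dict: "time_s": time; "joint_positions": joint angles; "dq": joint speeds; "joint_efforts": joint torques, N m; "position": TCP position; "orientation": TCP orientation; "wrist_force": force on the tool from outside, world axes, zero at the start; "moment": the same for the moment, N m; "width": opening from 0.0 (shut) to 1.0 (fully open).
Only numpy, scipy, OpenCV 4.12 (cv2) and the standard library are available. Lean on these libraries where they do the work, as an engineer would, in place of code of your own. Each camera call takes 0.05 s, during which the arm holds its last target.

## Task

Set the steel glue dish on the bench with its bowl under the spout of the pump bottle, press the blue pump head right down to its stop and let it spring fully back up, then take the dish to the green mat and leave it standing centred there, with its whole base on the mat. Keep the dish level and set it down rather than dropping it, do not press the pump unless the bowl is under its spout, and leave the book, tape roll, brush jar and spare bottle where they are.

Things in the scene. Friction and masses are not known exactly. Their poses are not given: they have to be found in the camera images.
- dish_center (a point): Round steel glue dish (loose, about 0.3 kg): bowl 96 mm in outer diameter at the rim, 88 mm inside the rim, 76 mm across its base, 36 mm high, with one straight wooden handle. This point lies on the bowl's axis half-way up, 18 mm above its underside. z is up; the handle points along -x from the bowl. Whole length with handle 203 mm.
- dish_handle (a point): Middle of the dish's wooden handle, 112.5 mm from the bowl's axis along the dish's -x and 26 mm above the dish's underside. The handle is a bar 85 mm long (dish x), 20 mm wide (dish y), 22 mm thick (z); its lower face is 15 mm above what the dish stands on. Axes as the dish.
- pump_top (a point): Centre of the flat top of the blue round pump head (46 mm across) on a white bottle (72 mm across) strapped in a fixed plywood bench stand. The bottle's axis is vertical through this point. With the pump up the point is 232 mm above the bench; it goes down with the head. The spout points along this point's -x, the stand's upright post is on its +x side.
- spout_tip (a point): Open end of the blue spout, which juts out, sloping slightly, from the pump head and points down: 96 mm from the bottle's axis along -x, 188 mm above the bench with the pump up; it moves down with the head. Nothing stands beneath it on the bench: a bowl centred under it clears the bottle by 12 mm if the dish handle points away from the bottle (dish axes parallel to the pump's axes) or sideways.
- pump_head (a joint): Travel of the sprung pump head: 0 up at rest, 0.020 m pressed down to its stop. About 3 N to start, 10 N at the stop; it springs back by itself when let go.
- mat_center (a point): Middle of the top face of the green square mat, 140 x 140 mm and 3 mm thick, fixed flat on the bench. z is up.
- book: Bystander: red hardback book lying flat, 145 x 205 x 26 mm, loose. Origin at the centre of its underside.
- tape: Bystander: yellow roll of tape lying flat, 100 mm across, 25 mm high, loose. Origin at the centre of its underside.
- brush_jar: Bystander: white pot 76 mm across, 100 mm high, with brushes standing up to 226 mm high, loose. Origin at the centre of its underside.
- spare_bottle: Bystander: white closed bottle with a red cap, 60 mm across, 150 mm high, no pump, loose. Origin at the centre of its underside.
There are look-alikes about, which are no part of the job. Of the things that look like the part that bears mat_center, the larger one is meant.

How it is judged (in metres and radians):
On the way, in this order (a step that is already met when the one before it is completed fails the run):
1. the dish stands on the bench with its bowl under the spout, the pump up (horizontal distance between dish_center and spout_tip below 0.036 m and height (world z) of dish_center below 0.023 m and angle between dish_center's own z axis and vertical below 0.1 rad and value of joint pump_head below 0.003 m), for 0.2 s.
2. the pump head is pressed down (at least 15 of its 20 mm) with the bowl under the spout (horizontal distance between dish_center and spout_tip below 0.036 m and value of joint pump_head above 0.015 m), for 0.05 s.
3. the pump head is back up with the bowl still under the spout (horizontal distance between dish_center and spout_tip below 0.036 m and value of joint pump_head below 0.003 m), for 0.05 s.
At the end, for the whole second after the job is handed in: The dish stands upright (within 0.1 rad) and still on the green mat, its bowl's axis within 30 mm of the mat's centre, and the pump head is fully up (within 3 mm) (horizontal distance between dish_center and mat_center below 0.03 m and height (world z) of dish_center below 0.026 m and angle between dish_center's own z axis and vertical below 0.1 rad and linear speed of dish below 0.02 m/s and value of joint pump_head below 0.003 m); the robot touches nothing.
It fails at once if the pump is pressed (over 8 mm) while the bowl is not under the spout (axis over 40 mm from it) (value of joint pump_head above 0.008 m and horizontal distance between dish_center and spout_tip above 0.04 m).
It fails at once if the dish is tipped by more than 0.4 rad (angle between dish_center's own z axis and vertical above 0.4 rad).
It fails at once if the dish is dropped or flung (over 0.6 m/s with the robot not touching it) (linear speed of dish above 0.6 m/s and contact force between the arm and dish below 0.1 N).
It fails at once if a bystander is moved by more than 30 mm (distance of any of book, tape, brush_jar, spare_bottle from where it was at the start of the episode above 0.03 m).
It also fails if it takes over 67 s, if anything falls off the work surface, if the arm or the gripper's body presses on something with over 40 N, if the wrist force passes 120 N, or if a joint passes its speed limit or range.

## Working session

There is one attempt and no reset: what is moved stays moved. The work goes in short steps, Python scripts to look and compute and a shell command to move; the robot and the scene stay as the last step left them, time stands still between calls to the robot, and variables do not carry over. Pictures are saved under pics/ and viewed, and the job is handed in when it is done.

```bash
mkdir -p pics; cat > h.py <<'E'
import numpy as np, cv2
from bench import sensors, optics, bot
def cam(n,f=None):
    c=optics.read_camera(n)
    if f: cv2.imwrite('pics/'+f,c['image'][:,:,::-1])
    return c
def pts(c):
    d=c['depth'];K=c['camera_matrix'];T=c['world_from_camera']
    v,u=np.mgrid[:480,:640]
    P=np.stack([(u-K[0,2])/K[0,0]*d,(v-K[1,2])/K[1,1]*d,d],-1)
    W=P@T[:3,:3].T+T[:3,3]; W[d==0]=np.nan
    return W
def ray(c,u,v,z):
    K=c['camera_matrix'];T=c['world_from_camera']
    r=T[:3,:3]@np.linalg.inv(K)@np.array([u,v,1.]);o=T[:3,3]
    return o+r*(z-o[2])/r[2]
E
python3 - <<'E'
from h import *
for n in ('scene','top'):
    c=cam(n,n+'0.png'); print(n,c['world_from_camera'].round(2).tolist(),c['camera_matrix'].round(1).tolist())
print(sensors.observe())
E
```

```text
scene [[-0.79, 0.53, -0.32, 956.88], [0.62, 0.68, -0.39, 564.52], [0.01, -0.5, -0.86, 1260.28], [0.0, 0.0, 0.0, 1.0]] [[508.6, 0.0, 317.4], [0.0, 508.6, 239.7], [0.0, 0.0, 1.0]]
top [[-0.01, -1.0, 0.1, 420.85], [-1.0, 0.01, 0.0, 32.95], [-0.0, -0.1, -1.0, 1261.3], [0.0, 0.0, 0.0, 1.0]] [[494.6, 0.0, 322.5], [0.0, 494.6, 245.8], [0.0, 0.0, 1.0]]
{'time_s': 0.1, 'joint_positions': array([ 1.09053157e+00,  3.07519044e-01,  1.50757582e+00,  1.50394369e-05,
        1.32837901e+00, -7.34907123e-02]), 'dq': array([ 0.0001129 , -0.00207096, -0.00362325,  0.00203554, -0.00074741,
       -0.000926  ]), 'joint_efforts': array([ 1.91757448e-03, -4.58524096e+01, -2.52607405e+01,  6.64553272e-05,
        5.45956354e-03,  4.46452662e-07]), 'position': array([227.27998918, 527.63068152, 303.04859444]), 'orientation': array([-3.13971758e+00, -1.52681083e-04,  2.73481484e+00]), 'wrist_force': array([ 0.73518355, -0.1289884 , -0.97256727]), 'moment': array([ 0.04323175,  0.01511396, -0.06307576]), 'width': 1.0006422521122926}
```

View pics/scene0.png

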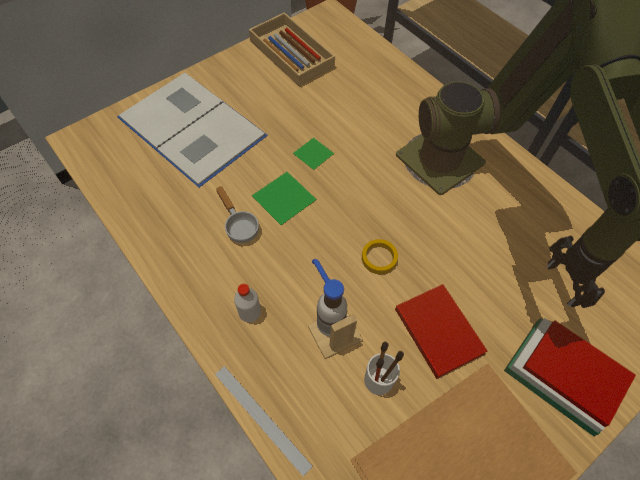

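View pics/top0.png

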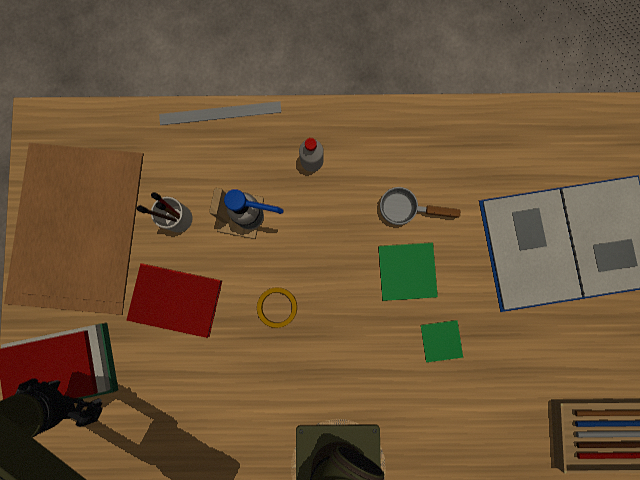

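Both views show the dish, with its bowl at top (398,207) and its handle running to (460,212). The pump head is at (236,201) with the spout tip near (282,211). There are two green squares, at (408,271) and a smaller one at (442,341). The larger one, at (408,271), should be the mat. I'll measure these and confirm in an enlarged crop.

```bash
python3 - <<'E'
from h import *
for n in ('top','scene'):
    c=cam(n); im=c['image']; W=pts(c); hsv=cv2.cvtColor(im,cv2.COLOR_RGB2HSV)
    g=cv2.inRange(hsv,(45,100,60),(75,255,255))
    for k in cv2.findContours(g,0,2)[0]:
        if cv2.contourArea(k)<200: continue
        q=cv2.boxPoints(cv2.minAreaRect(k)); 
        e=cv2.approxPolyDP(k,8,True)[:,0]
        w=np.array([ray(c,*p,3)[:2] for p in e])
        print(n,'green',cv2.contourArea(k),e.mean(0),w.round(0).tolist(),w.mean(0).round(1))
    b=cv2.inRange(hsv,(105,120,60),(125,255,255))
    P=W[b>0]; m=(P[:,2]>140)&(P[:,1]>0)
    P=P[m]; 
    h=P[P[:,2]>226]; print(n,'head',len(h),h.mean(0),h.min(0),h.max(0), (h[:,:2].min(0)+h[:,:2].max(0))/2)
    s=P[P[:,2]<222]; i=np.argsort(s[:,1]); print('spout low-y pts',s[i[:12]].round(0).tolist()); 
    # dish
    U=W.reshape(-1,3); C=im.reshape(-1,3)
    near=(abs(U[:,0]-600)<150)&(U[:,1]<0)&(U[:,1]>-330)&(U[:,2]>12)&(U[:,2]<60)
    Q=U[near]; 
    wood=hsv.reshape(-1,3)[near][:,1]>90
    r=Q[(~wood)&(Q[:,2]>30)]; 
    print(n,'rim',len(r),r.min(0).round(1),r.max(0).round(1),((r.min(0)+r.max(0))/2).round(1))
    hd=Q[wood&(Q[:,2]>30)]; print('handle',len(hd),hd.mean(0).round(1),hd.min(0),hd.max(0))
c=cam('top');cv2.imwrite('pics/crop.png',cv2.resize(c['image'][170:370,200:480,::-1],None,fx=2.8,fy=2.8,interpolation=2))
E
```

```text
top green 1326.0 [441.25 340.75] [[355.0, -301.0], [343.0, -212.0], [254.0, -222.0], [263.0, -313.0]] [ 304.1 -262. ]
top green 2883.0 [407.75 271.25] [[551.0, -246.0], [544.0, -111.0], [407.0, -118.0], [416.0, -255.0]] [ 479.3 -182.6]
top head 333 [623.20966083 219.04734178 232.48594549] [602.31681489 198.08676553 226.73281896] [643.78932258 241.29288196 237.28203489] [623.05306873 219.68982374]
spout low-y pts [[605.0, 121.0, 200.0], [603.0, 121.0, 199.0], [608.0, 121.0, 199.0], [601.0, 121.0, 199.0], [607.0, 123.0, 203.0], [603.0, 123.0, 203.0], [605.0, 123.0, 202.0], [601.0, 123.0, 201.0], [604.0, 125.0, 206.0], [607.0, 125.0, 205.0], [603.0, 125.0, 201.0], [601.0, 125.0, 201.0]]
top rim 227 [ 597.7 -227.4   30. ] [ 690.7 -111.3   42. ] [ 644.2 -169.3   36. ]
handle 282 [ 629.7 -264.9   37. ] [ 614.2417407  -312.4901339    30.12851072] [ 690.71947308 -119.62851409   43.43770206]
scene green 1689.5 [283.5 197.5] [[418.0, -252.0], [552.0, -247.0], [547.0, -112.0], [412.0, -119.0]] [ 482.1 -182.3]
scene green 618.0 [313.25 153.25] [[266.0, -310.0], [357.0, -301.0], [347.0, -212.0], [257.0, -223.0]] [ 306.8 -261.5]
scene head 276 [627.33884306 219.30248621 231.4552628 ] [605.32794725 196.28349971 226.04914848] [647.91987014 240.51088094 236.86810405] [626.62390869 218.39719033]
spout low-y pts [[612.0, 124.0, 196.0], [611.0, 126.0, 208.0], [610.0, 128.0, 209.0], [613.0, 129.0, 209.0], [609.0, 131.0, 212.0], [613.0, 132.0, 213.0], [610.0, 132.0, 210.0], [613.0, 132.0, 209.0], [608.0, 133.0, 214.0], [605.0, 133.0, 211.0], [615.0, 134.0, 209.0], [609.0, 135.0, 214.0]]
scene rim 190 [ 597.5 -224.3   30.2] [ 692.3 -111.5   41. ] [ 644.9 -167.9   35.6]
handle 170 [ 630.7 -267.4   35.5] [ 607.64366654 -312.64035661   30.09083776] [ 644.14968474 -191.62679774   42.44558944]
```

View pics/crop.png

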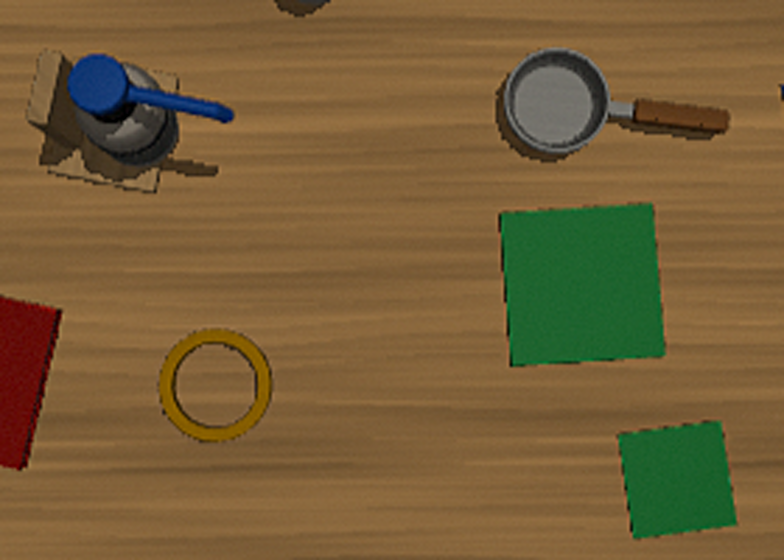

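The enlarged crop confirms it. The larger square, directly below the dish at crop (580,285), is the mat, and the smaller one at crop (678,480) is the look-alike. Next I'll refine the handle axis and check the obstacles.

```bash
cat >> h.py <<'E'
def dish(c,box=(540,720,-340,-60)):
    """bowl centre via rim circle, handle via brown mask minAreaRect on z=37"""
    im=c['image'];hsv=cv2.cvtColor(im,cv2.COLOR_RGB2HSV);W=pts(c)
    R=(W[...,0]>box[0])&(W[...,0]<box[1])&(W[...,1]>box[2])&(W[...,1]<box[3])
    hm=(R&(W[...,2]>24)&(W[...,2]<80)&(hsv[...,1]>120)&(hsv[...,0]<20)).astype(np.uint8)
    k=max(cv2.findContours(hm,0,2)[0],key=cv2.contourArea)
    P=np.array([ray(c,*p[0],36)[:2] for p in k],np.float32)
    (cx,cy),wh,a=cv2.minAreaRect(P)
    sm=(R&(W[...,2]>3)&(W[...,2]<80)&(hsv[...,1]<90)).astype(np.uint8)
    sm=cv2.morphologyEx(sm,cv2.MORPH_OPEN,np.ones((7,7)))
    k=max(cv2.findContours(sm,0,2)[0],key=cv2.contourArea)
    Q=np.array([ray(c,*p[0],34)[:2] for p in k],np.float32)
    b,r=cv2.minEnclosingCircle(Q)
    d=np.array(b)-(cx,cy)
    return np.array(b),r,np.array([cx,cy]),wh,np.hypot(*d),np.arctan2(d[1],d[0])
def off(x,y,z,yaw=None):
    """tool-frame offset cm to TCP world target from measured pose"""
    s=sensors.observe();from scipy.spatial.transform import Rotation as Ro
    o=s['orientation'];R=Ro.from_euler('xyz',o).as_matrix()
    return (R.T@(np.array([x,y,z])-s['position'])/10).round(2),(None if yaw is None else round(o[2]-yaw,3))
E
python3 - <<'E'
from h import *
for n in ('top','scene'):
    c=cam(n);print(n,dish(c));W=pts(c).reshape(-1,3)
    hsv=cv2.cvtColor(c['image'],cv2.COLOR_RGB2HSV).reshape(-1,3)
    def ext(m,t): 
        q=W[m]; print(t,len(q),q.min(0).round(),q.max(0).round()) if len(q) else 0
    x,y,z=W.T
    ext((z>20)&(y>0)&(y<110)&(x>640)&(x<850),'spare')
    ext((z>60)&(y>245)&(y<310)&(x>540)&(x<720),'post')
    ext((z>60)&(y>310)&(y<480)&(x>500)&(x<720),'jar')
print(off(629,-245,250,1.43))
E
```

```text
top (array([ 631.5725708 , -151.71905518]), 44.7607421875, array([ 627.42718506, -269.02722168]), (84.7677230834961, 21.76808738708496), np.float64(117.38138758533962), np.float64(1.5354734532996173))
spare 642 [739.  30.  20.] [797.  89. 155.]
post 428 [601. 245.  60.] [665. 290. 161.]
jar 776 [584. 366.  60.] [658. 441. 231.]
scene (array([ 656.23376465, -187.6289978 ]), 34.433143615722656, array([ 631.63867188, -268.06726074]), (86.849609375, 21.712650299072266), np.float64(84.11440265050092), np.float64(1.2740602505256833))
spare 709 [742.  30.  20.] [801.  91. 154.]
post 658 [604. 245.  60.] [669. 290. 159.]
jar 731 [585. 366.  60.] [660. 441. 230.]
(array([-67.46, -55.1 ,   5.39]), np.float64(1.305))
```

```bash
python3 -m creep '{"offset":[[-67.5,-55,4],[-67.5,-55,4],[-67.5,-55,4],[-67.5,-55,4],[-67.5,-55,4],[-67.5,-55,4],[-67.5,-55,4],[-67.5,-55,4],[-67.5,-55,4],[-67.5,-55,4],[-67.5,-55,4],[-67.5,-55,4]],"yaw":[1.305,1.305,1.305,1.305,1.305,1.305,1.305,1.305,1.305,1.305,1.305,1.305],"grip":[0,0,0,0,0,0,0,0,0,0,0,0]}' 100
python3 -c "
from h import *
print(off(632,-248,200,1.434))"
```

```text
time_s: 1.35
position: [458.9, 83.1, 281.2]
orientation: [3.141, -0.0, 1.427]
wrist_force: [0.7, -0.8, -0.2]
width: 1.001
(array([-30.29,  21.87,   8.13]), np.float64(-0.007))
```

```bash
python3 -m creep '{"offset":[[-30.3,21.9,8.1],[-30.3,21.9,8.1],[-30.3,21.9,8.1],[-30.3,21.9,8.1],[-30.3,21.9,8.1],[-30.3,21.9,8.1],[-30.3,21.9,8.1],[-30.3,21.9,8.1],[-30.3,21.9,8.1],[-30.3,21.9,8.1],[-30.3,21.9,8.1],[-30.3,21.9,8.1]],"yaw":[0,0,0,0,0,0,0,0,0,0,0,0],"grip":[0,0,0,0,0,0,0,0,0,0,0,0]}'
python3 -c "
from h import *
print(off(632,-248,82,1.434))
cam('top','t1.png');c=cam('scene','s1.png')
cv2.imwrite('pics/s1c.png',cv2.resize(c['image'][140:300,140:340,::-1],None,fx=3.5,fy=3.5))"
```

```text
time_s: 2.35
position: [632.0, -245.6, 199.2]
orientation: [-3.14, -0.001, 1.429]
wrist_force: [-0.1, 0.3, 0.3]
width: 0.997
(array([-0.25,  0.06, 11.72]), np.float64(-0.005))
```

View pics/s1c.png

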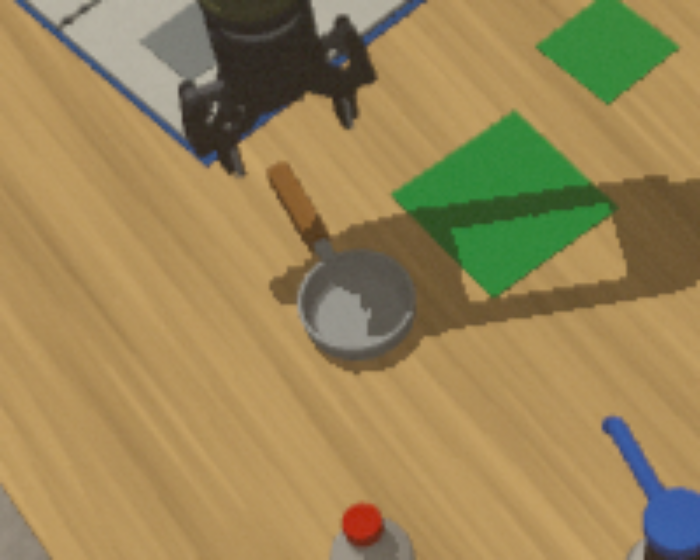

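The gripper hangs above the handle, with its fingers on either side at crop (225,160) and (345,115) and the handle at (297,200). I'll go straight down, then close.

```bash
python3 -m creep '{"offset":[[-0.2,0.1,3],[-0.2,0.1,6],[-0.2,0.1,9],[-0.2,0.1,10.5],[-0.2,0.1,11.7],[-0.2,0.1,11.7],[-0.2,0.1,11.7]],"yaw":[0,0,0,0,0,0,0],"grip":[0,0,0,0,0,0,0]}'
python3 -c "
from h import *
cam('top','t2.png');c=cam('scene','s2.png')
cv2.imwrite('pics/s2c.png',cv2.resize(c['image'][140:300,140:340,::-1],None,fx=3.5,fy=3.5))"
```

```text
time_s: 3.03
position: [633.3, -246.7, 83.5]
orientation: [-3.141, -0.0, 1.431]
wrist_force: [-0.4, -1.0, 0.3]
width: 1.0
```

View pics/s2c.png

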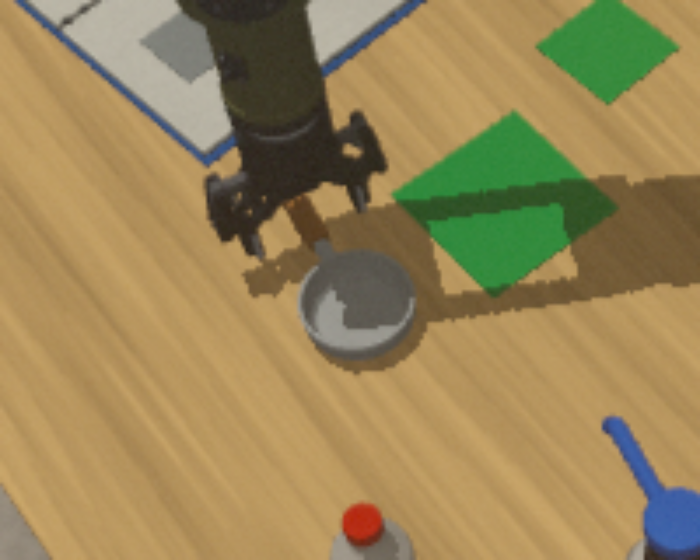

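The fingers straddle the handle just behind the ferrule, at crop (305,220). Now I'll close.

```bash
python3 -m creep '{"offset":[[0,0,0],[0,0,0],[0,0,0],[0,0,0],[0,0,0],[0,0,0],[0,0,0],[0,0,0],[0,0,0],[0,0,0],[0,0,0],[0,0,0]],"yaw":[0,0,0,0,0,0,0,0,0,0,0,0],"grip":[0.3,0.6,0.8,1,1,1,1,1,1,1,1,1]}' 100
python3 -m creep '{"offset":[[0,0,-0.5],[0,0,-1],[0,0,-1.5],[0,0,-2],[0,0,-2.5],[0,0,-3],[0,0,-3],[0,0,-3]],"yaw":[0,0,0,0,0,0,0,0],"grip":[1,1,1,1,1,1,1,1]}' 100
python3 - <<'E'
from h import *
for n in ('top','scene'):
    c=cam(n,n[0]+'3.png');W=pts(c);hsv=cv2.cvtColor(c['image'],cv2.COLOR_RGB2HSV)
    m=(W[...,0]>570)&(W[...,0]<730)&(W[...,1]>-205)&(W[...,1]<-90)&(W[...,2]>12)&(W[...,2]<95)&(hsv[...,1]<110)
    q=W[m];t=q[q[:,2]>55]
    print(n,t.min(0).round(),t.max(0).round())
    # rim tilt plane fit on highest points
    t=t[t[:,1]>-190];A=np.c_[t[:,:2]-t[:,:2].mean(0),np.ones(len(t))];print(len(t),np.linalg.lstsq(A,t[:,2],rcond=None)[0])
cv2.imwrite('pics/s3c.png',cv2.resize(c['image'][140:300,140:340,::-1],None,fx=3.5,fy=3.5))
E
```

```text
time_s: 4.13
position: [633.2, -247.9, 83.3]
orientation: [-3.142, 0.0, 1.43]
wrist_force: [-2.9, -0.3, 5.4]
width: 0.214
time_s: 4.8
position: [633.5, -247.9, 113.5]
orientation: [3.141, 0.0, 1.43]
wrist_force: [0.3, -0.2, -3.0]
width: 0.21
top [ 598. -205.   55.] [ 692. -110.   71.]
194 [-3.50337402e-02 -8.94232608e-03  6.41801018e+01]
scene [ 598. -205.   55.] [ 694. -111.   70.]
158 [ 1.47995281e-02 -7.70727520e-03  6.28054990e+01]
```

View pics/s3c.png

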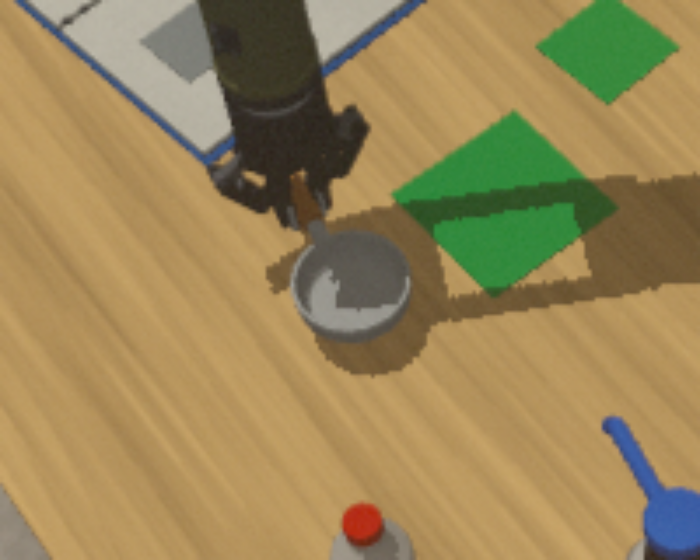

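```bash
python3 -c "
from h import *
print(off(595,29.6,113.5,1.43))"
```

```text
(array([26.92, -7.67, -0.06]), np.float64(-0.0))
```

```bash
python3 -m creep '{"offset":[[1,-0.3,0],[3,-0.9,0],[6,-1.7,0],[9,-2.6,0],[12,-3.4,0],[15,-4.3,0],[18,-5.1,0],[21,-6,0],[23.5,-6.7,0],[25.5,-7.3,0],[26.9,-7.7,0],[26.9,-7.7,0]],"yaw":[0,0,0,0,0,0,0,0,0,0,0,0],"grip":[1,1,1,1,1,1,1,1,1,1,1,1]}' 100
python3 - <<'E'
from h import *
for n in ('top','scene'):
    c=cam(n,n[0]+'4.png');W=pts(c);hsv=cv2.cvtColor(c['image'],cv2.COLOR_RGB2HSV)
    m=(W[...,0]>540)&(W[...,0]<680)&(W[...,1]>70)&(W[...,1]<180)&(W[...,2]>55)&(W[...,2]<75)&(hsv[...,1]<110)
    t=W[m]
    print(n,t.min(0).round(),t.max(0).round())
cv2.imwrite('pics/s4c.png',cv2.resize(c['image'][200:360,210:410,::-1],None,fx=3.5,fy=3.5))
print(sensors.observe()['position'],off(595,29.6,83,1.43))
E
```

```text
time_s: 5.9
position: [593.4, 32.7, 112.7]
orientation: [-3.14, -0.001, 1.433]
wrist_force: [0.5, 0.5, -4.3]
width: 0.216
top [559.  71.  55.] [652. 169.  72.]
scene [560.  71.  55.] [654. 163.  69.]
[594.59391781  29.91861201 112.88297916] (array([-0.02,  0.05,  2.99]), np.float64(0.002))
```

View pics/s4c.png

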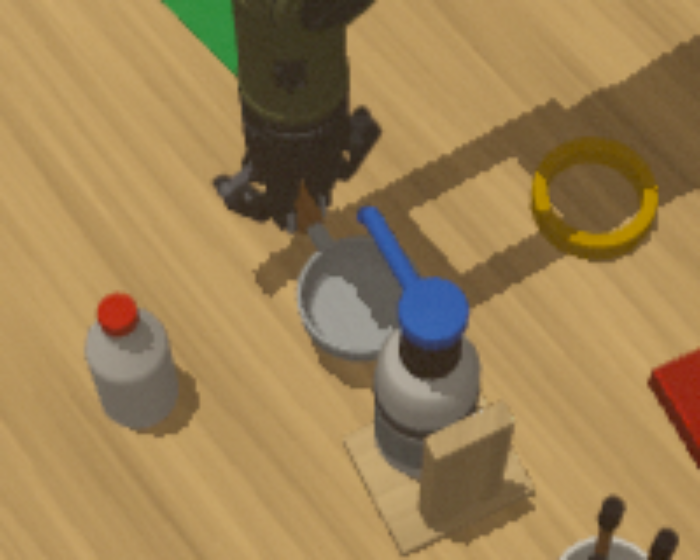

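View pics/t4.png

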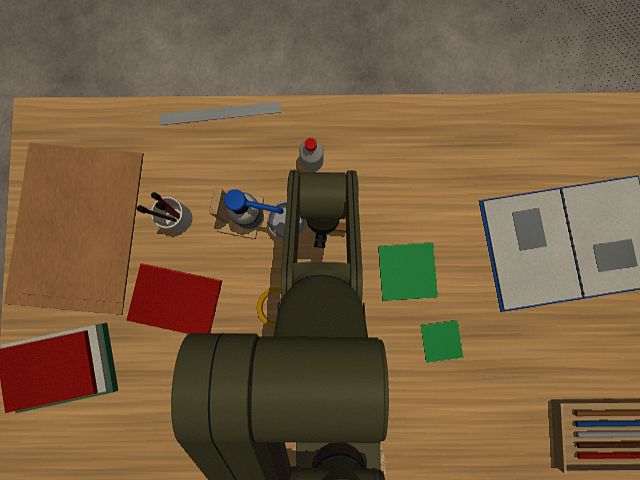

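The bowl is level under the spout: bowl at crop (355,295), spout tip above it at (370,215). At its present height its centre is about (607,119), against a tip at about (608,124). I'll set it down.

```bash
python3 -m creep '{"offset":[[0,0,0.5],[0,0,1],[0,0,1.5],[0,0,2],[0,0,2.3],[0,0,2.6],[0,0,2.8],[0,0,2.9],[0,0,3],[0,0,3],[0,0,3]],"yaw":[0,0,0,0,0,0,0,0,0,0,0],"grip":[1,1,1,1,1,1,1,1,1,1,1]}' 100

```

```text
time_s: 6.92
position: [594.8, 29.2, 83.5]
orientation: [3.141, 0.0, 1.43]
wrist_force: [-1.4, -1.4, 2.6]
width: 0.214
```

```bash
python3 -m creep '{"offset":[[0,0,0],[0,0,0],[0,0,0],[0,0,0],[0,0,0],[0,0,0],[0,0,0],[0,0,0],[0,0,0]],"yaw":[0,0,0,0,0,0,0,0,0],"grip":[0.7,0.5,0.3,0,0,0,0,0,0]}' 100
python3 -m creep '{"offset":[[0,0,-1],[0,0,-3],[0,0,-6],[0,0,-10],[0,0,-14],[0,0,-18],[0,0,-22],[0,0,-25],[0,0,-25],[0,0,-25]],"yaw":[0,0,0,0,0,0,0,0,0,0],"grip":[0,0,0,0,0,0,0,0,0,0]}'
python3 - <<'E'
from h import *
for n in ('top','scene'):
    c=cam(n,n[0]+'5.png');W=pts(c);hsv=cv2.cvtColor(c['image'],cv2.COLOR_RGB2HSV)
    m=(W[...,0]>540)&(W[...,0]<680)&(W[...,1]>60)&(W[...,1]<170)&(W[...,2]>27)&(W[...,2]<45)&(hsv[...,1]<110)
    t=W[m]
    print(n,t.min(0).round(),t.max(0).round())
    P=W[cv2.inRange(hsv,(105,120,60),(125,255,255))>0];P=P[(P[:,2]>226)&(P[:,1]>100)];print('head',(P.min(0)+P.max(0))/2)
cv2.imwrite('pics/s5c.png',cv2.resize(c['image'][200:360,210:410,::-1],None,fx=3.5,fy=3.5))
print(sensors.observe()['position'],off(625,219,330,1.43))
E
```

```text
time_s: 7.67
position: [594.8, 29.4, 82.9]
orientation: [3.142, -0.0, 1.43]
wrist_force: [-1.1, 0.0, 0.3]
width: 0.998
time_s: 8.5
position: [595.6, 29.4, 336.5]
orientation: [3.135, -0.001, 1.43]
wrist_force: [-0.8, 0.2, -0.1]
width: 1.003
top [561.  62.  27.] [652. 164.  42.]
head [622.99256752 219.50988681 232.49811199]
scene [565.  61.  27.] [655. 161.  45.]
head [626.41396738 218.40548529 231.33189832]
[593.9704789   29.38133501 332.55164735] (array([19.21,  0.41,  0.25]), np.float64(-0.0))
```

View pics/s5c.png

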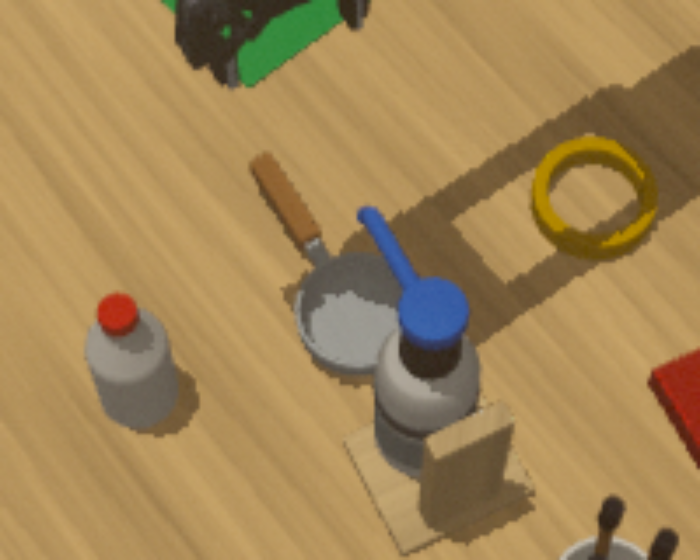

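The dish stands on the bench with its bowl at crop (350,315), and the blue spout's tip sits above the bowl. Now I'll shut the fingers and move over the pump head.

```bash
python3 -m creep '{"offset":[[0,0,0],[3,0.1,0],[6,0.2,0],[9,0.2,0],[12,0.3,0],[15,0.3,0],[17,0.4,0],[18.5,0.4,0],[19.2,0.4,0],[19.2,0.4,0],[19.2,0.4,0],[19.2,0.4,0]],"yaw":[0,0,0,0,0,0,0,0,0,0,0,0],"grip":[1,1,1,1,1,1,1,1,1,1,1,1]}' 60
python3 - <<'E'
from h import *
c=cam('scene');cv2.imwrite('pics/s6c.png',cv2.resize(c['image'][180:360,230:430,::-1],None,fx=3.3,fy=3.3))
print(sensors.observe()['position'],off(625,219,305,1.43))
E
```

```text
time_s: 9.6
position: [625.6, 217.6, 332.6]
orientation: [-3.141, 0.001, 1.429]
wrist_force: [-0.2, -0.4, 0.4]
width: -0.003
[625.65994734 217.51468788 332.8712515 ] (array([ 0.14, -0.09,  2.79]), np.float64(-0.002))
```

View pics/s6c.png

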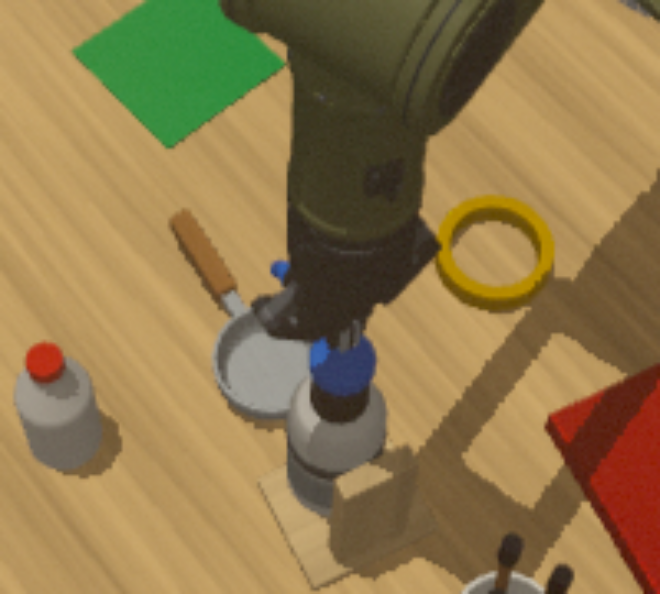

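The closed fingertips hang over the blue head, at crop (345,345). I'll press down gradually.

```bash
python3 -m creep '{"offset":[[0.1,0,1],[0.1,0,2],[0.1,0,2.6],[0.1,0,3],[0.1,0,3.4],[0.1,0,3.8],[0.1,0,4.1],[0.1,0,4.4],[0.1,0,4.6],[0.1,0,4.6]],"yaw":[0,0,0,0,0,0,0,0,0,0],"grip":[1,1,1,1,1,1,1,1,1,1]}'
```

```text
time_s: 10.48
position: [625.2, 219.1, 287.7]
orientation: [-3.141, 0.002, 1.43]
wrist_force: [-3.5, -3.0, 8.7]
width: 0.004
```

Force is 8.7 N at about 18 mm of travel. I'll press a little further until the stop shows.

```bash
python3 -m creep '{"offset":[[0,0,0.1],[0,0,0.2],[0,0,0.3],[0,0,0.3],[0,0,0.3]],"yaw":[0,0,0,0,0],"grip":[1,1,1,1,1]}'
```

```text
time_s: 10.9
position: [625.3, 219.1, 285.4]
orientation: [3.142, 0.001, 1.43]
wrist_force: [-4.5, -3.2, 10.0]
width: 0.004
```

```bash
python3 -m creep '{"offset":[[0,0,0.1],[0,0,0.2],[0,0,0.2],[0,0,0.2]],"yaw":[0,0,0,0],"grip":[1,1,1,1]}'
```

```text
time_s: 11.23
position: [625.2, 219.1, 284.6]
orientation: [3.141, 0.001, 1.43]
wrist_force: [-6.0, -4.0, 13.1]
width: 0.001
```

It's at the stop: the arm moved only 0.8 of the 2 mm commanded, and the force rose to 13 N. Releasing.

```bash
python3 -m creep '{"offset":[[0,0,0],[0,0,-0.6],[0,0,-1.2],[0,0,-1.8],[0,0,-2.4],[0,0,-3.5],[0,0,-5],[0,0,-5.5],[0,0,-5.5]],"yaw":[0,0,0,0,0,0,0,0,0],"grip":[1,1,1,1,1,1,1,1,1]}'
python3 - <<'E'
from h import *
c=cam('scene');W=pts(c);hsv=cv2.cvtColor(c['image'],cv2.COLOR_RGB2HSV)
P=W[cv2.inRange(hsv,(105,120,40),(125,255,255))>0];P=P[(P[:,2]>200)&(P[:,1]>195)&(P[:,1]<245)];print('head z',np.percentile(P[:,2],[10,50,90]))
m=(W[...,0]>540)&(W[...,0]<680)&(W[...,1]>60)&(W[...,1]<170)&(W[...,2]>27)&(W[...,2]<45)&(hsv[...,1]<110)
print(W[m].min(0),W[m].max(0))
cv2.imwrite('pics/s7c.png',cv2.resize(c['image'][180:360,230:430,::-1],None,fx=3.3,fy=3.3))
print(off(595,29.6,337,1.43))
E
```

```text
time_s: 11.98
position: [627.0, 220.4, 338.8]
orientation: [3.138, -0.002, 1.43]
wrist_force: [0.4, -0.0, -0.6]
width: 0.002
head z [228.51235984 231.17785104 233.88597989]
[592.78604834  61.09781836  27.11258558] [655.11536625 160.41927135  42.20417957]
(array([-19.32,  -0.44,   0.04]), np.float64(-0.0))
```

View pics/s7c.png

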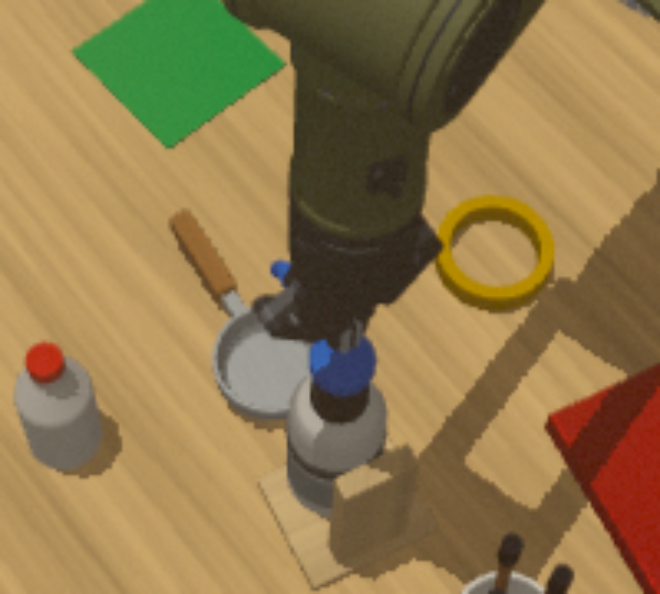

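The head is back up (z about 231 mm) and the dish hasn't moved. I'll go back over the handle and open.

```bash
python3 -m creep '{"offset":[[-2,0,0],[-5,-0.1,0],[-8,-0.2,0],[-11,-0.2,0],[-14,-0.3,0],[-17,-0.4,0],[-19.3,-0.4,0],[-19.3,-0.4,0],[-19.3,-0.4,0],[-19.3,-0.4,0],[-19.3,-0.4,0]],"yaw":[0,0,0,0,0,0,0,0,0,0,0],"grip":[1,1,1,0.5,0,0,0,0,0,0,0]}' 100
python3 - <<'E'
from h import *
c=cam('scene');print(dish(c,(540,680,-60,170))[2:4])
print(sensors.observe()['position'],off(595,29.6,83,1.43))
E
```

```text
time_s: 12.95
position: [594.9, 30.4, 336.5]
orientation: [-3.141, -0.001, 1.431]
wrist_force: [-0.5, -0.5, 0.8]
width: 0.994
(array([595.42877197,   8.30270386]), (86.90449523925781, 21.983116149902344))
[594.99114146  30.46940709 336.57938968] (array([-1.000e-01,  2.000e-02,  2.536e+01]), np.float64(0.001))
```

```bash
python3 -m creep '{"offset":[[0,0,3],[0,0,7],[0,0,11],[0,0,15],[0,0,18],[0,0,21],[0,0,23],[-0.1,0,24.5],[-0.1,0,25.3],[-0.1,0,25.3],[-0.1,0,25.3]],"yaw":[0,0,0,0,0,0,0,0,0,0,0],"grip":[0,0,0,0,0,0,0,0,0,0,0]}'
python3 -m creep '{"offset":[[0,0,0],[0,0,0],[0,0,0],[0,0,0],[0,0,0],[0,0,0],[0,0,0],[0,0,0],[0,0,0],[0,0,0],[0,0,0],[0,0,0]],"yaw":[0,0,0,0,0,0,0,0,0,0,0,0],"grip":[0.3,0.6,0.8,1,1,1,1,1,1,1,1,1]}' 100
python3 -m creep '{"offset":[[0,0,-0.5],[0,0,-1],[0,0,-1.5],[0,0,-2],[0,0,-2.5],[0,0,-3],[0,0,-3],[0,0,-3]],"yaw":[0,0,0,0,0,0,0,0],"grip":[1,1,1,1,1,1,1,1]}' 100
python3 - <<'E'
from h import *
for n in ('scene',):
    c=cam(n);W=pts(c);hsv=cv2.cvtColor(c['image'],cv2.COLOR_RGB2HSV)
    m=(W[...,0]>540)&(W[...,0]<680)&(W[...,1]>60)&(W[...,1]<180)&(W[...,2]>55)&(W[...,2]<75)&(hsv[...,1]<110)
    t=W[m]
    print(n,t.min(0).round(),t.max(0).round())
cv2.imwrite('pics/s8c.png',cv2.resize(c['image'][180:360,230:430,::-1],None,fx=3.3,fy=3.3))
s=sensors.observe();print(s['position'],off(481-12,-182-89.4,116.5,1.43))
E
```

```text
time_s: 13.92
position: [595.0, 29.1, 83.9]
orientation: [-3.141, -0.0, 1.431]
wrist_force: [-0.0, -0.2, -0.5]
width: 1.001
time_s: 14.92
position: [594.7, 28.3, 84.6]
orientation: [3.141, -0.0, 1.43]
wrist_force: [-1.3, -0.6, 6.0]
width: 0.211
time_s: 15.58
position: [595.0, 28.3, 114.4]
orientation: [3.141, -0.0, 1.43]
wrist_force: [0.1, -0.6, -3.2]
width: 0.218
scene [562.  61.  55.] [656. 163.  69.]
[594.69688688  28.36742468 114.10125855] (array([-31.45,  -8.23,  -0.24]), np.float64(-0.0))
```

View pics/s8c.png

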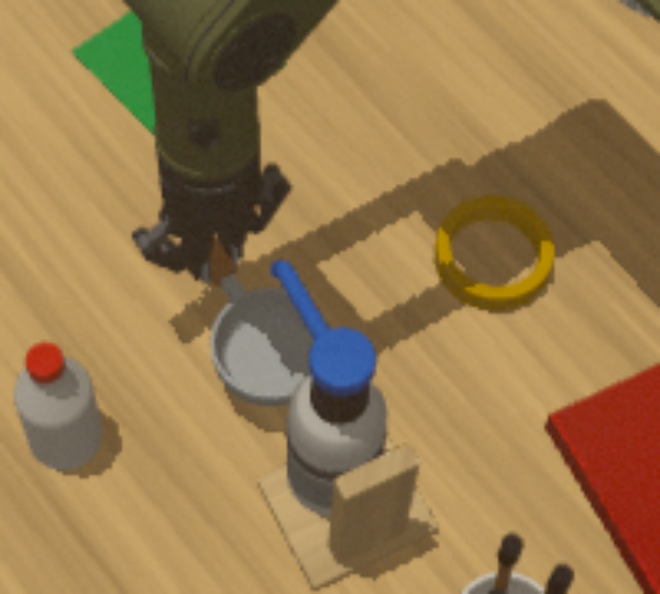

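The dish is held level, lifted 30 mm and still clear of the bottle. Now to carry it to the mat.

```bash
python3 -m creep '{"offset":[[-1,0,0],[-3,-0.5,0],[-6,-1.5,0],[-9,-2.4,-0.2],[-12.3,-3.2,-0.2],[-15.6,-4.1,-0.2],[-18.9,-5,-0.2],[-22.2,-5.8,-0.2],[-25.5,-6.7,-0.2],[-28.3,-7.5,-0.2],[-30.3,-8,-0.2],[-31.3,-8.2,-0.2]],"yaw":[0,0,0,0,0,0,0,0,0,0,0,0],"grip":[1,1,1,1,1,1,1,1,1,1,1,1]}' 100
python3 -m creep '{"offset":[[0,0,0],[0,0,0],[0,0,0]],"yaw":[0,0,0],"grip":[1,1,1]}' 100
python3 - <<'E'
from h import *
for n in ('top','scene',):
    c=cam(n,n[0]+'9.png');W=pts(c);hsv=cv2.cvtColor(c['image'],cv2.COLOR_RGB2HSV)
    m=(W[...,0]>400)&(W[...,0]<560)&(W[...,1]>-230)&(W[...,1]<-110)&(W[...,2]>50)&(W[...,2]<80)&(hsv[...,1]<110)
    t=W[m]
    print(n,t.min(0).round(),t.max(0).round())
cv2.imwrite('pics/s9c.png',cv2.resize(c['image'][120:280,180:380,::-1],None,fx=3.5,fy=3.5))
s=sensors.observe();print(s['position'],s['wrist_force'],off(469,-270,86.5,1.43))
E
```

```text
time_s: 16.63
position: [468.0, -273.1, 115.8]
orientation: [-3.141, 0.001, 1.427]
wrist_force: [0.7, -0.2, -3.0]
width: 0.215
time_s: 16.88
position: [469.6, -269.2, 115.8]
orientation: [-3.141, -0.001, 1.43]
wrist_force: [-0.3, 0.3, -2.8]
width: 0.215
top [ 436. -230.   50.] [ 528. -131.   73.]
scene [ 436. -229.   50.] [ 531. -130.   72.]
[ 469.79424579 -268.7577981   115.83916137] [ 0.53233487 -0.49199089 -3.21695157] (array([-0.14, -0.06,  2.93]), np.float64(0.001))
```

View pics/s9c.png

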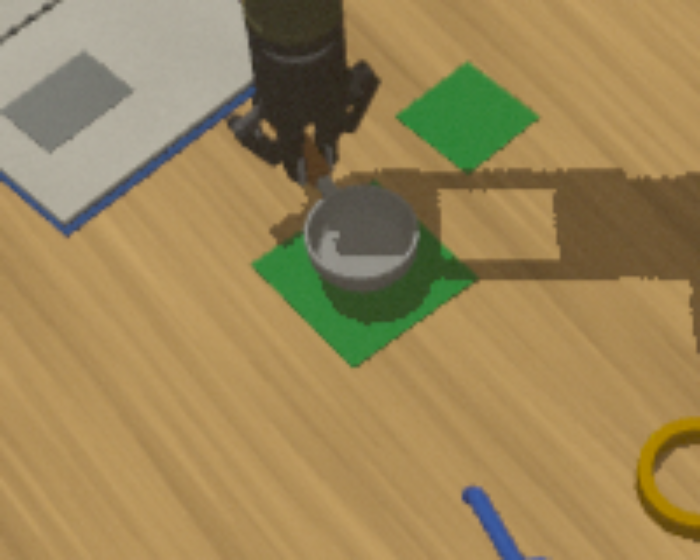

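The bowl is at about (482.5,-179), 3 mm from centre and level. I'll lower it with a small correction.

```bash
python3 -m creep '{"offset":[[-0.2,-0.1,0.5],[-0.3,-0.1,1],[-0.3,-0.1,1.5],[-0.3,-0.1,1.9],[-0.3,-0.1,2.2],[-0.3,-0.1,2.4],[-0.3,-0.1,2.6],[-0.3,-0.1,2.7],[-0.3,-0.1,2.8],[-0.3,-0.1,2.8],[-0.3,-0.1,2.8]],"yaw":[0,0,0,0,0,0,0,0,0,0,0],"grip":[1,1,1,1,1,1,1,1,1,1,1]}' 100
```

```text
time_s: 17.9
position: [468.1, -272.9, 88.2]
orientation: [3.141, 0.0, 1.43]
wrist_force: [-0.0, 0.0, -2.1]
width: 0.213
```

Not quite down yet, since the wrist still carries 2 N.

```bash
python3 -m creep '{"offset":[[0,0,0.1],[0,0,0.1],[0,0,0.1],[0,0,0.1]],"yaw":[0,0,0,0],"grip":[1,1,1,1]}' 100
```

```text
time_s: 18.23
position: [468.2, -273.0, 87.7]
orientation: [3.141, 0.0, 1.43]
wrist_force: [-1.5, -1.8, 6.7]
width: 0.216
```

Contact, at 6.7 N upward. I'll open and withdraw.

```bash
python3 -m creep '{"offset":[[0,0,0],[0,0,0],[0,0,0],[0,0,0],[0,0,0],[0,0,0],[0,0,0],[0,0,0],[0,0,0]],"yaw":[0,0,0,0,0,0,0,0,0],"grip":[0.7,0.5,0.3,0,0,0,0,0,0]}' 100
python3 -m creep '{"offset":[[0,0,-1],[0,0,-3],[0,0,-6],[0,0,-10],[0,0,-14],[0,0,-18],[0,0,-20],[0,0,-20],[0,0,-20]],"yaw":[0,0,0,0,0,0,0,0,0],"grip":[0,0,0,0,0,0,0,0,0]}'
python3 - <<'E'
from h import *
for n in ('top','scene',):
    c=cam(n,n[0]+'10.png');W=pts(c);hsv=cv2.cvtColor(c['image'],cv2.COLOR_RGB2HSV)
    m=(W[...,0]>400)&(W[...,0]<560)&(W[...,1]>-230)&(W[...,1]<-110)&(W[...,2]>28)&(W[...,2]<60)&(hsv[...,1]<110)
    t=W[m]
    print(n,t.min(0).round(),t.max(0).round())
    P=W[cv2.inRange(hsv,(105,120,40),(125,255,255))>0];P=P[(P[:,2]>200)&(P[:,1]>195)&(P[:,1]<245)];print('head z',np.median(P[:,2]))
    x,y,z=W.reshape(-1,3).T
    for t,m in (('spare',(z>20)&(y>0)&(y<110)&(x>700)&(x<850)),('jar',(z>60)&(y>310)&(y<480)&(x>500)&(x<720))):
        q=W.reshape(-1,3)[m];print(t,q.min(0).round(),q.max(0).round())
cv2.imwrite('pics/s10c.png',cv2.resize(c['image'][120:360,170:470,::-1],None,fx=2.5,fy=2.5))
print(sensors.observe()['position'],sensors.observe()['wrist_force'])
E
```

```text
time_s: 18.98
position: [468.1, -272.8, 86.9]
orientation: [3.142, 0.0, 1.43]
wrist_force: [-0.4, -0.4, 0.0]
width: 1.004
time_s: 19.73
position: [468.6, -273.1, 289.4]
orientation: [3.137, 0.002, 1.43]
wrist_force: [0.5, -0.2, -0.1]
width: 1.006
top [ 433. -229.   28.] [ 528. -135.   45.]
head z 232.1923986680697
spare [739.  30.  21.] [797.  89. 156.]
jar [584. 367.  60.] [660. 441. 229.]
scene [ 434. -230.   28.] [ 530. -136.   46.]
head z 231.4866284049856
spare [742.  31.  21.] [801.  91. 154.]
jar [585. 366.  60.] [660. 441. 229.]
[ 467.26762505 -272.26708412  286.33655004] [ 0.16270016 -1.23234512 -0.36744641]
```

View pics/s10c.png

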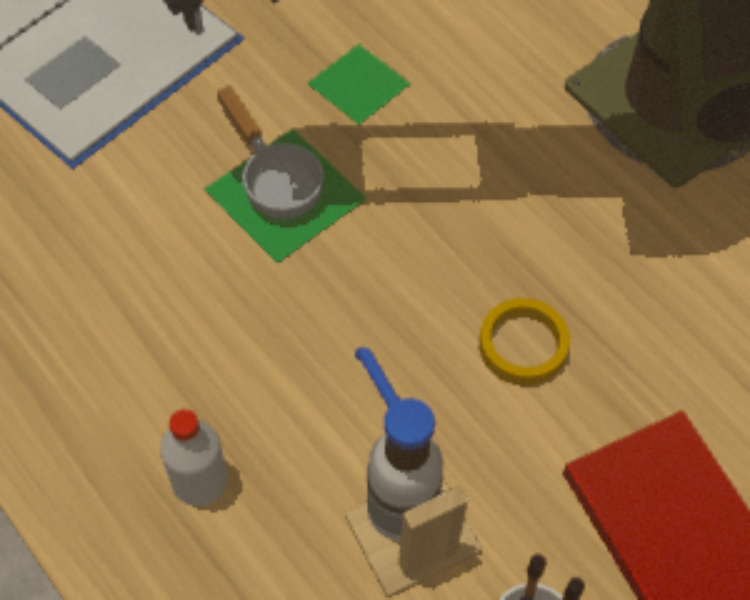

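View pics/t10.png

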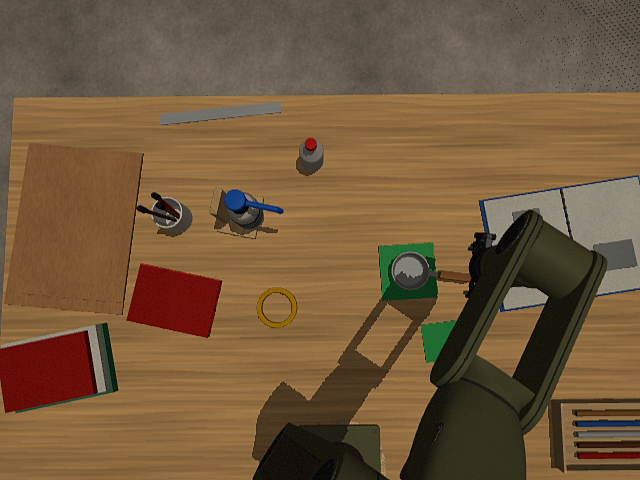

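The dish stands centred on the larger mat: bowl at top (410,270), about (481,-183.5), against a mat centre of (481,-182.5). The pump is up and the bystanders are where they were. I'll hand it in.

```bash
python3 -c "
from bench import bot
print(bot.close_job())"
```

```text
the job is handed in; nothing more can be done
None
```

The job is done and handed in at about 20 s of the 67 s allowed; the hand-in reports no verdict.

- **Under the spout:** I gripped the dish by its handle and set it on the bench with its bowl about 5–8 mm from the spout tip.
- **Pump:** I pressed the head with shut fingertips. It reached its stop at 13 N, with the arm gaining only 0.8 of the last 2 mm commanded. It sprang back to 231–232 mm, against 232 mm at rest.
- **On the mat:** I carried the dish level to the larger green mat and lowered it until it touched. The push on the mat was about 7 N, a little firmer than intended. I then opened the gripper and backed off.

**Last checks:** The bowl's axis is about 1 mm from the mat's centre, within the roughly 2 mm calibration error. The pump is up, and the gripper is about 200 mm above the handle with no real wrist force. The spare bottle and brush jar measured the same as at the start; I checked the book and tape only by eye, and they look unmoved.

**Disagreements:** My enclosing-circle fit for the bowl differed by tens of mm between the two cameras, so I used the rim's extents in the depth images instead. The two cameras differ by 2–4 mm in x; I averaged them.

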